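# Snap a lens adaptor into the pull-test chuck and prove that it holds

### The arm

A 6-joint arm with a two-finger parallel gripper is mounted at the origin on the work surface. World frame = base frame: x ahead of the robot, y to its left, z up, the work surface at z = 0. Lengths are in m, angles in rad, forces in N, time in s.
With the tool pointing down it reaches from about 0.425 to 0.95 m from the base axis. Payload 14.7 kg.
Tool frame: the origin (TCP) lies midway between the tips of the shut fingers; the grasp point (between the pads) lies 19 mm behind it; z points along the fingers, y is the line along which they close (so a half turn about z gives the same grasp; the last joint's range is limited). The gripper opens to 85 mm and grips with 20 to 120 N. Pads are 22 mm wide; open, the fingers measure 114 mm over their backs; the gripper's body (76 mm by 85 mm) begins 54 mm behind the grasp point. The pads swing forward as they close: fully open they stand 13 mm farther back than shut.
Start: joints at [-1.351, 0.48, 1.596, -0, 1.065, -0.047], TCP at [0.171, -0.627, 0.231] pointing down, gripper open.
Joint ranges: [-2.75, 2.75], [-0.82, 2.05], [0.23, 2.67], [-1.56, 4.7], [0.09, 2.69], [-2.92, 2.92]. Speed limits (rad/s): [1.89, 1.89, 2.39, 3.01, 3.01, 3.01].

### API

Orientations are given as a 3x3 rotation matrix whose columns are the frame's x, y, z axes.
In Python, from rig import sensors, grab_frame, get_calibration, arm gives the robot as it stands.
- The arm moves only by the shell command python3 -m jog 'ROWS' [OPENING] [FORCE]. ROWS is JSON, a list of rows, each a list of 2 entries, a list of its own where there are three numbers: the shift along the tool's x, y, z in mm, then the turn about the tool's z in degrees. A call has 1 to 12 rows; each row is the pose to reach, as a shift and turn from the pose commanded when the call began, along the tool's axes at that moment; what a row does not reach only later rows make up. A row lasts 1/12 s, in which the tool goes at most 41.7 mm and 7.16 degrees, less where a joint would pass 70% of its speed; a pose out of reach is approached as far as the arm can. A call with a gripper value outside its range is refused whole. OPENING is the gripper's target within -1 to 1 (shut at 1, half-way at 0, fully open at -1), set as the call begins (- or left out, the last holds). The fingers move at their own pace and stop on an object; FORCE is the grip in N (left out, the last holds). Time passes only in rows, so rows that repeat a pose let the fingers close. It gives the time, the measured TCP pose, the force, the opening and the grip force at its end, in the units of the state.
- sensors.get_obs(): the state, without advancing time (a new reading comes with each control period).
- grab_frame(name): name is "scene" or "side" or "wrist"; returns the picture (420x560x3 uint8, red, green, blue); there is no depth.
- get_calibration(name): a dict with "fovy" (degrees; the focal length in pixels is half the picture's height over the tangent of half this angle, whatever the lens; pixels are square), "cx", "cy" (the principal point, pixels), "distortion" ([k1, k2, p1, p2, k3] as OpenCV has them; the pictures are not rectified), "camera_from_world" (4x4, takes a point from world to camera coordinates). Camera axes: x right, y down, z forward; pixel columns grow to the right and rows downward; lengths in m; the calibration is good to about 2 mm. A picture is of the moment at which its call begins: read the wrist's pose just before it. get_calibration takes no time and is no camera call; for the wrist camera it gives the pose at the moment of the call.
- arm.sign_off(): hands the job in; it is judged then, once.
The state is a dict: "time": time; "joints": joint angles; "joint_velocities": joint speeds; "joint_torque": joint torques, N m; "eef_pos": TCP position; "eef_rot": TCP orientation; "wrist_force": force on the tool from outside, world axes, zero at the start; "moment": the same for the moment, N m; "grip_width": finger opening in m; "grip_force": force on a finger pad.
Only numpy, scipy, OpenCV 4.12 (cv2) and the standard library are available. Lean on these libraries where they do the work, as an engineer would, in place of code of your own. Each camera call takes 0.05 s, during which the arm holds its last target. There are 200 camera calls.

### The job

Take the blue lens adaptor from the rack and press it into the floating chuck of the pull-test stand until it snaps fully home, never pushing harder than 25 N. Then, gripping its knob, pull it straight up with slowly rising force to about 15 N (needle in the green, 12 to 18 N, never above), hold that pull for about a second, ease off and let go, leaving the adaptor fully home and everything else as it was.

Things in the scene. Friction and masses are not known exactly. Their poses are not given: they have to be found in the camera images.
- adaptor: The blue adaptor to be tested, 70 g, round, upright, nose down; origin at the nose tip, z up its axis. From the tip up: steel nose cone, radius 4 mm widening to 10 mm at 13 mm; snap bulb of radius 10 mm to 14.5 mm; waist of radius 6 mm, 17 to 36 mm; blue flange of radius 18 mm, 36 to 41 mm; blue grip knob of 24 mm diameter, 41 to 77 mm. No keyway: any turn about its axis will do.
- adaptor_seat (a point): Point on the blue adaptor's axis at the underside of its flange, 36 mm above its nose tip; in the rack and in the chuck the flange rests on the top face.
- adaptor_orange: A spare orange adaptor of the same shape and size, in the rack; leave alone.
- adaptor_yellow: A spare yellow adaptor of the same shape and size, in the rack; leave alone.
- rack: Grey plastic block, fixed, 64 x 220 x 45 mm (x, y, z); origin at the centre of its underside, z up. Three loose through holes of 24 mm diameter in a row along its y axis at -70, 0 and 70 mm; an adaptor stands in each with its flange on the top face (its origin 9 mm above the bench). Which colour stands where varies.
- stand: Pull-test stand, fixed to the bench: grey base 120 x 120 x 40 mm, origin at the centre of its underside, z up. Above it the floating chuck on four springs; beside it, on its +x side, a grey gauge box 75 x 90 mm, 85 mm high, centred 98.5 mm from the origin, with a dial on top.
- chuck: The floating chuck: aluminium cage 80 x 80 x 46 mm on springs, origin at the centre of its underside, 62 mm above the bench unloaded. It moves only up and down, 1 mm per 8 N, at most 5 mm either way: down when pushed, up when pulled. In its top plate (8 mm thick) is a 24 mm hole with a small chamfer; three sprung jaws below it snap round the adaptor's waist above the bulb.
- chuck_mouth (a point): Centre of the hole in the chuck's top face, 108 mm above the bench unloaded. Pressing the bulb past the jaws takes roughly 6 to 15 N; it snaps in, and is fully home with its flange underside on this face. Seated, it has 0 to 7 mm of free play upward (differs each time, falls back by itself), then holds more than 21 N; not snapped in, it comes out with hardly any force.
- needle (a joint): Angle of the red needle on the dial, rad, 0 with no load; positive (clockwise from above) when the chuck is pulled up, negative when it is pushed down; 1 rad per 16 N. The green marks are 12 to 18 N (0.75 to 1.125 rad), red ones beyond.
- screwdriver: Screwdriver lying on the bench, 170 mm; leave alone.
- spray: Upright bottle of lens cleaner, 52 mm diameter, 150 mm high, beyond the rack; leave alone.
- glasses_case: Black spectacle case 160 x 60 x 45 mm on the bench; leave alone.
- jar: Small closed jar, 60 mm diameter and 60 mm high; leave alone.

How it is judged:
By the outcome, as a careful person would: the job done as asked, in the order asked, and still so for the second after the job is handed in, with the robot touching nothing.
It also fails if it takes over 70 s, if anything falls off the work surface, if the arm or the gripper's body presses on something with over 40 N, if the wrist force passes 120 N, or if a joint passes its speed limit or range.

## Working session

There is one attempt and no reset: what is moved stays moved. The work goes in short steps, Python scripts to look and compute and a shell command to move; the robot and the scene stay as the last step left them, time stands still between calls to the robot, and variables do not carry over. Pictures are saved under pics/ and viewed, at most 10 in all, crops included, and the job is handed in when it is done.

```bash
mkdir -p pics; ls; python3 - <<'E'
from rig import sensors, grab_frame, get_calibration
import cv2,numpy as np
o=sensors.get_obs();print({k:np.round(v,3).tolist() for k,v in o.items()})
for n in("scene","side"):
    f=grab_frame(n);cv2.imwrite(f"pics/{n}0.png",f[:,:,::-1])
    c=get_calibration(n);print(n,c)
E
```

```text
pics
{'time': 0.0, 'joints': [-1.351, 0.481, 1.597, -0.0, 1.065, -0.047], 'joint_velocities': [0.001, -0.001, -0.0, 0.001, 0.0, -0.001], 'joint_torque': [-0.004, -95.065, -43.019, -0.0, 0.012, 0.0], 'eef_pos': [0.171, -0.627, 0.231], 'eef_rot': [[0.965, 0.264, -0.0], [0.264, -0.965, 0.001], [0.0, -0.001, -1.0]], 'wrist_force': [-1.28, -0.287, 0.306], 'moment': [-0.001, 0.073, 0.027], 'grip_force': 0.0, 'grip_width': 0.086}
scene {'fovy': 57.27921161294941, 'cx': 272.28217293590006, 'cy': 206.0803598820448, 'distortion': array([0.01133982, 0.        , 0.        , 0.        , 0.        ]), 'camera_from_world': array([[ 0.03083198,  0.99946585, -0.01083498, -0.02388182],
       [ 0.83021853, -0.03164428, -0.55653916, -0.39260468],
       [-0.55658475,  0.0081638 , -0.83075072,  1.26811247],
       [ 0.        ,  0.        ,  0.        ,  1.        ]])}
side {'fovy': 43.87809379509613, 'cx': 283.1088504557586, 'cy': 214.0861293413618, 'distortion': array([-0.11357005,  0.        ,  0.        ,  0.        ,  0.        ]), 'camera_from_world': array([[-0.67489015, -0.73791541, -0.00203449,  0.39391529],
       [-0.48798916,  0.44837479, -0.74888359,  0.34699828],
       [ 0.55352495, -0.50442135, -0.66269845,  1.31920258],
       [ 0.        ,  0.        ,  0.        ,  1.        ]])}
```

View pics/scene0.png

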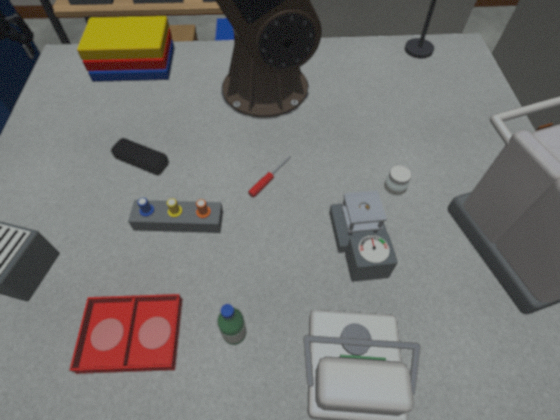

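View pics/side0.png

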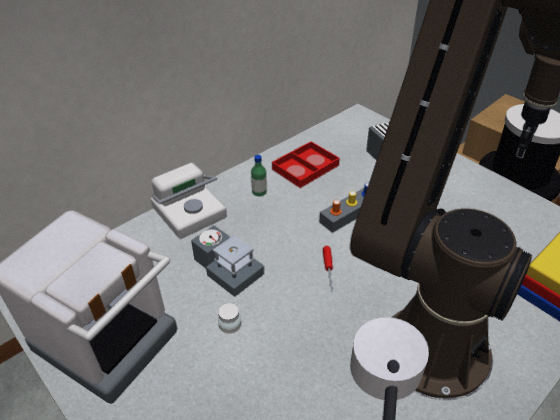

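The scene view shows the rack with blue at about (145,205), yellow (173,207) and orange (203,208). The chuck hole is near (364,207) and the dial near (373,249). The side view shows the chuck at (234,250), with the blue adaptor partly hidden by the arm. I'll enlarge both areas next.

```bash
python3 - <<'E'
import cv2,numpy as np
s=cv2.imread("pics/scene0.png")
a=cv2.resize(s[190:240,125:225],None,fx=8,fy=8,interpolation=cv2.INTER_CUBIC)[:300]
b=cv2.resize(s[185:235,325:425],None,fx=8,fy=8,interpolation=cv2.INTER_CUBIC)[:300]
cv2.imwrite("pics/c1.png",np.vstack([a,b]))
E
```

```text
(no output)
```

View pics/c1.png

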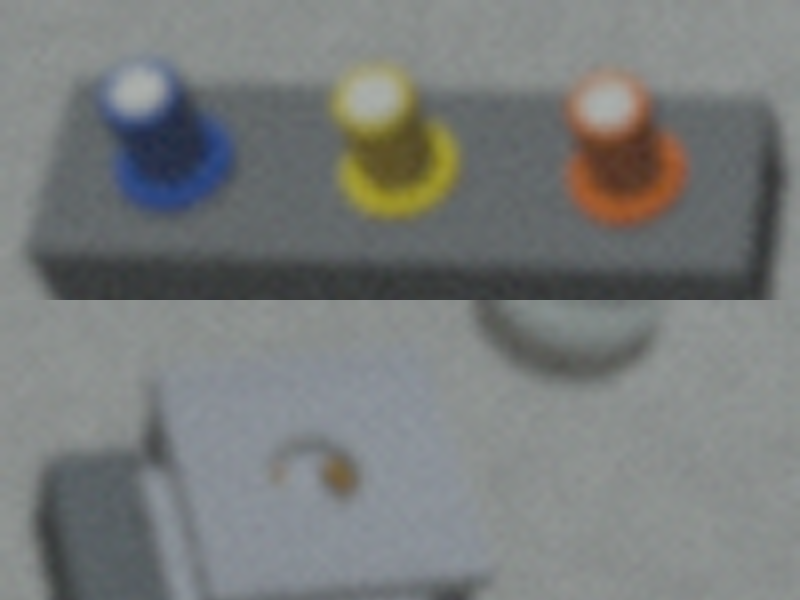

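```bash
cat > h.py <<'E'
from rig import sensors, grab_frame, get_calibration
import cv2,numpy as np
def ray(n,px,z,c=None):
    c=c or get_calibration(n);T=c["camera_from_world"];f=210/np.tan(np.radians(c["fovy"]/2))
    K=np.array([[f,0,c["cx"]],[0,f,c["cy"]],[0,0,1]])
    u=cv2.undistortPoints(np.array([[px]],float),K,c["distortion"])[0,0]
    R,t=T[:3,:3],T[:3,3];o=-R.T@t;d=R.T@np.array([*u,1]);return o+d*(z-o[2])/d[2]
def totool(p):  # world target of TCP -> tool shift mm
    o=sensors.get_obs();return 1000*np.array(o["eef_rot"]).T@(np.array(p)-o["eef_pos"])
E
python3 - <<'E'
from h import *
a=lambda X,Y:((X+.5)/8-.5+125,(Y+.5)/8-.5+190)
b=lambda X,Y:((X+.5)/8-.5+325,(Y-300+.5)/8-.5+185)
for n,p in dict(b=(139,93),y=(374,100),o=(607,105)).items():print(n,ray("scene",a(*p),.086).round(4))
for n,p in dict(bf=(174,165),yf=(400,172),of=(628,177)).items():print(n,ray("scene",a(*p),.050).round(4))
for p in((158,375),(432,352),(487,578),(205,598),(319,474),(314,477)):print("ch",ray("scene",b(*p),.108).round(4))
o=sensors.get_obs();bl=ray("scene",a(139,93),.086);bl[2]=.2;print("tool",totool(bl).round(1))
E
```

```text
b [ 0.5051 -0.3     0.086 ]
y [ 0.5103 -0.23    0.086 ]
o [ 0.5148 -0.1609  0.086 ]
bf [ 0.5071 -0.2995  0.05  ]
yf [ 0.5123 -0.2301  0.05  ]
of [ 0.5168 -0.1603  0.05  ]
ch [0.5181 0.1761 0.108 ]
ch [0.513  0.2565 0.108 ]
ch [0.5904 0.2574 0.108 ]
ch [0.5939 0.1788 0.108 ]
ch [0.5542 0.2169 0.108 ]
ch [0.5552 0.2153 0.108 ]
tool [ 408.1 -227.    31. ]
```

```bash
python3 -m jog '[[[30,-17,-2],-6],[[65,-36,-4],-12],[[102,-57,-6],-18],[[140,-78,-8],-24],[[178,-99,-10],-30],[[216,-120,-12],-36],[[254,-141,-14],-42],[[292,-162,-16],-48],[[330,-183,-18],-54],[[365,-203,-19],-60],[[395,-219,-19],-66],[[408,-227,-19],-71]]' -1 
python3 -m jog '[[[0,0,0],0],[[0,0,0],0],[[0,0,0],0],[[0,0,0],0]]'
python3 - <<'E'
from h import *
import pickle
c=get_calibration("wrist");f=grab_frame("wrist");cv2.imwrite("pics/w1.png",f[:,:,::-1]);pickle.dump(c,open("w1.pkl","wb"))
o=sensors.get_obs();print({k:np.round(v,4).tolist() for k,v in o.items()});print(c)
E
```

```text
time: 1.1
eef_pos: [0.508, -0.297, 0.2503]
eef_rot: [[0.057, 0.998, 0.001], [0.998, -0.057, 0.001], [0.001, 0.001, -1.0]]
wrist_force: [0.2, -0.5, -0.8]
grip_width: 0.0855
grip_force: 0.0
time: 1.43
eef_pos: [0.5043, -0.3012, 0.2502]
eef_rot: [[0.067, 0.998, -0.0], [0.998, -0.067, 0.0], [0.0, -0.0, -1.0]]
wrist_force: [0.6, 0.2, 0.2]
grip_width: 0.0854
grip_force: 0.0
{'time': 1.4833, 'joints': [-0.59, 0.3742, 1.722, -0.0002, 1.0457, -0.5228], 'joint_velocities': [-0.0015, -0.0013, 0.0002, 0.0032, -0.0003, -0.0022], 'joint_torque': [0.8897, -83.4706, -42.4804, 0.0317, 0.0047, 0.0184], 'eef_pos': [0.5043, -0.3013, 0.2502], 'eef_rot': [[0.067, 0.9978, -0.0003], [0.9978, -0.067, 0.0001], [0.0, -0.0003, -1.0]], 'wrist_force': [0.1094, 0.4459, 0.4959], 'moment': [0.0278, 0.0416, -0.0102], 'grip_force': 0.0, 'grip_width': 0.0855}
{'fovy': 70.04717870586545, 'cx': 280.850730155182, 'cy': 216.02409536097562, 'distortion': array([0.00711827, 0.        , 0.        , 0.        , 0.        ]), 'camera_from_world': array([[ 9.97717030e-01, -6.75320428e-02, -3.88888490e-04,
        -5.22651151e-01],
       [-6.41019933e-02, -9.48822309e-01,  3.09236416e-01,
        -2.99072173e-01],
       [-2.12523530e-02, -3.08505510e-01, -9.50985114e-01,
         3.15595751e-01],
       [ 0.00000000e+00,  0.00000000e+00,  0.00000000e+00,
         1.00000000e+00]])}
```

View pics/w1.png

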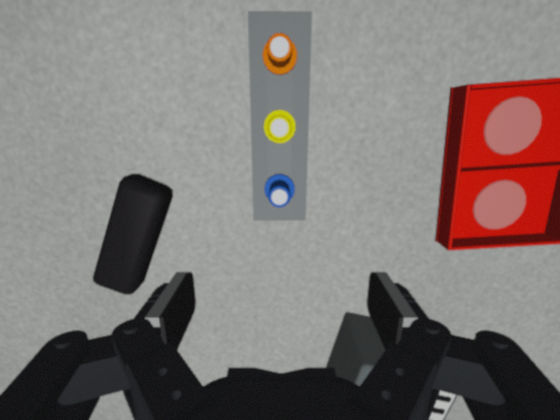

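The wrist view shows the blue knob top at about (279.5,197), yellow at (279.5,127) and orange at (279.5,47). The rack lines up with the gripper.

```bash
python3 - <<'E'
from h import *
import pickle
c=pickle.load(open("w1.pkl","rb"))
im=cv2.imread("pics/w1.png");h=cv2.cvtColor(im,cv2.COLOR_BGR2HSV)
m=((h[...,0]>100)&(h[...,0]<130)&(h[...,1]>140)).astype(np.uint8);m[:150]=0;m[230:]=0;m[:,:250]=0;m[:,310:]=0
print("blue bbox",cv2.boundingRect(m))
for p,z in(((279.5,197),.086),((279.5,188),.05),((279.5,127),.086),((279.5,47),.086)):print(ray("wrist",p,z,c).round(4))
p=ray("wrist",(279.5,197),.086,c);p[2]=.07;print(totool(p).round(1))
E
```

```text
blue bbox (265, 174, 29, 33)
[ 0.5021 -0.3     0.086 ]
[ 0.5021 -0.2984  0.05  ]
[ 0.507  -0.2295  0.086 ]
[ 0.5118 -0.1602  0.086 ]
[  1.1  -2.2 180.2]
```

```bash
python3 -m jog '[[[1,-1,20],0],[[1,-1,50],0],[[1,-1,80],0],[[1,-1,110],0],[[1,-1,135],0],[[1,-1,155],0],[[1,-1,170],0],[[1,-1,180],0],[[1,-1,187],0],[[1,-1,192],0],[[1,-1,195],0],[[1,-1,195],0]]' -1
python3 -m jog '[[[0,0,0],0],[[0,0,0],0],[[0,0,0],0],[[0,0,0],0],[[0,0,0],0],[[0,0,0],0],[[0,0,0],0],[[0,0,0],0],[[0,0,0],0],[[0,0,0],0],[[0,0,0],0],[[0,0,0],0]]' 1 50
```

```text
time: 2.48
eef_pos: [0.5042, -0.2996, 0.0554]
eef_rot: [[0.065, 0.998, 0.0], [0.998, -0.065, -0.0], [-0.0, 0.0, -1.0]]
wrist_force: [-0.4, 1.4, 0.6]
grip_width: 0.0856
grip_force: 0.0
time: 3.48
eef_pos: [0.5043, -0.2994, 0.0557]
eef_rot: [[0.065, 0.998, 0.0], [0.998, -0.065, -0.0], [-0.0, 0.0, -1.0]]
wrist_force: [-1.1, 0.7, 6.1]
grip_width: 0.0223
grip_force: 48.6
```

```bash
python3 -m jog '[[[0,0,-3],0],[[0,0,-8],0],[[0,0,-15],0],[[0,0,-25],0],[[0,0,-40],0],[[0,0,-60],0],[[0,0,-85],0],[[0,0,-110],0],[[0,0,-130],0],[[0,0,-143],0],[[0,0,-150],0],[[0,0,-150],0]]'
python3 - <<'E'
from h import *
p=[.5555,.14,.206];print(totool(p).round(1))
E
```

```text
time: 4.48
eef_pos: [0.5049, -0.2998, 0.2075]
eef_rot: [[0.065, 0.998, 0.003], [0.998, -0.065, -0.002], [-0.002, 0.003, -1.0]]
wrist_force: [0.2, -1.2, -0.8]
grip_width: 0.0225
grip_force: 49.0
[442.2  22.    0.8]
```

```bash
python3 -m jog '[[[20,1,0],0],[[60,3,0],0],[[100,5,0],0],[[140,7,0],0],[[180,9,0],0],[[220,11,0],0],[[260,13,0],0],[[300,15,0],0],[[340,17,0],0],[[380,19,0],0],[[412,21,0],0],[[430,22,0],0]]'
python3 -m jog '[[[6,0,0],0],[[10,0,0],0],[[12,0,0],0],[[12,0,0],0],[[12,0,0],0],[[12,0,0],0]]'
python3 - <<'E'
from h import *
import pickle
o=sensors.get_obs();c=get_calibration("wrist");f=grab_frame("wrist");cv2.imwrite("pics/w2.png",f[:,:,::-1]);pickle.dump((c,o),open("w2.pkl","wb"))
E
```

```text
time: 5.48
eef_pos: [0.5535, 0.1317, 0.2044]
eef_rot: [[0.063, 0.998, -0.001], [0.998, -0.063, 0.0], [0.0, -0.001, -1.0]]
wrist_force: [0.1, -0.3, -1.9]
grip_width: 0.0228
grip_force: 49.0
time: 5.98
eef_pos: [0.5547, 0.1392, 0.2053]
eef_rot: [[0.066, 0.998, -0.0], [0.998, -0.066, -0.0], [-0.0, -0.0, -1.0]]
wrist_force: [0.1, -0.6, -0.8]
grip_width: 0.0228
grip_force: 49.0
```

View pics/w2.png

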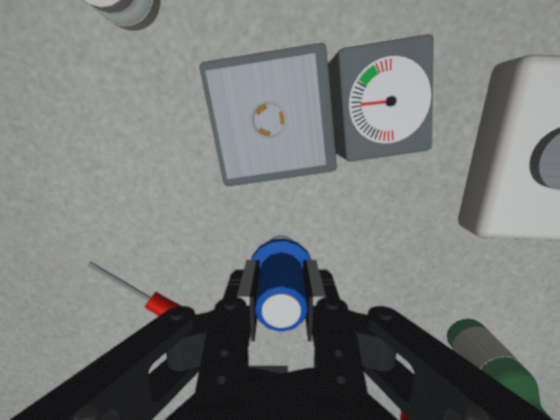

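The wrist view shows the chuck hole at about (268,120) and the needle pointing left at zero. The blue adaptor is held with its knob top at (281,311) and its flange at about (281,272). Next, enlarged crops.

```bash
python3 - <<'E'
import cv2,numpy as np
s=cv2.imread("pics/w2.png")
a=cv2.resize(s[90:150,238:298],None,fx=8,fy=8,interpolation=cv2.INTER_CUBIC)
b=cv2.resize(s[225:345,240:320],None,fx=4,fy=4,interpolation=cv2.INTER_CUBIC)
cv2.imwrite("pics/c2.png",np.hstack([a,b]))
E
```

```text
(no output)
```

View pics/c2.png

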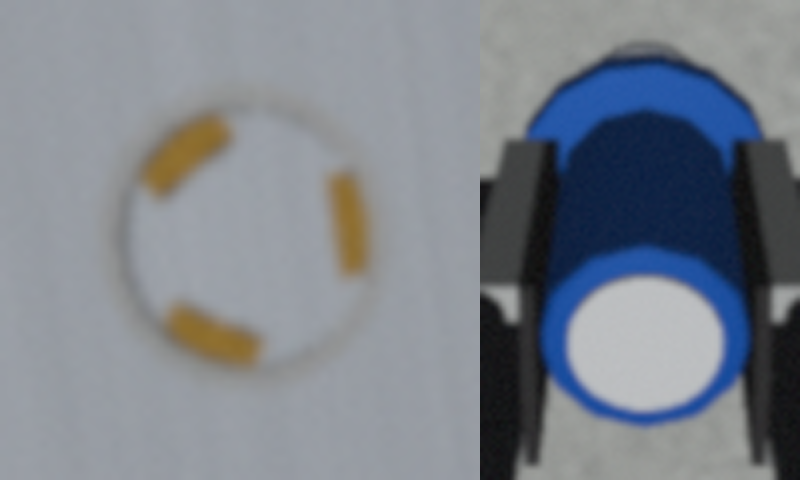

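The crop shows the hole centre at about (268.6,119.2). The knob rim spans rows 286.4 to 331 at column 281, and the far rim of the flange is near row 239.

```bash
python3 - <<'E'
from h import *
import pickle
c,o=pickle.load(open("w2.pkl","rb"));R=np.array(o["eef_rot"]);P=np.array(o["eef_pos"])
t=lambda px,z:(1000*R.T@(ray("wrist",px,z,c)-P)).round(2)
H=ray("wrist",(268.6,119.2),.108,c);print("hole",H.round(4),t((268.6,119.2),.108))
n=P[2]-.0467
print("knob far,near",t((281,286.4),n+.077),t((281,331),n+.077),"flange far",t((281,239),n+.041))
print("knob L/R",t((255.3,308.6),n+.077),t((307.5,308.6),n+.077))
print("hole edges x",t((253.1,119.2),.108),t((284.6,119.2),.108),"y",t((268.6,102.8),.108),t((268.6,136.4),.108))
E
```

```text
hole [0.5499 0.2188 0.108 ] [ 79.07 -10.    97.28]
knob far,near [ 11.71  -0.68 -30.3 ] [-11.03  -0.69 -30.3 ] flange far [18.6  -0.66  5.7 ]
knob L/R [  0.7 -11.9 -30.3] [  0.68  10.88 -30.3 ]
hole edges x [ 79.07 -21.78  97.29] [79.07  2.16 97.28] y [90.72 -9.85 97.28] [ 66.43 -10.17  97.28]
```

```bash
python3 -m jog '[[[10,-1,0],0],[[25,-3,0],0],[[42,-5,0],0],[[58,-7,3],0],[[70,-8,10],0],[[76,-9,18],0],[[78,-9,26],0],[[78,-9,32],0],[[78,-9,36],0],[[78,-9,38],0],[[78,-9,38],0],[[78,-9,38],0]]'
python3 - <<'E'
from h import *
import pickle
o=sensors.get_obs();print(o["eef_pos"])
fs={};
for n in("wrist","scene","side"):
    c=get_calibration(n);f=grab_frame(n)[:,:,::-1];cv2.imwrite(f"pics/{n}3.png",f);fs[n]=f;pickle.dump((c,o),open(f"{n}3.pkl","wb"))
z=lambda a,k:cv2.resize(a,None,fx=k,fy=k,interpolation=cv2.INTER_CUBIC)
a=z(fs["wrist"][190:340,210:360],4)[:600,:]
b=z(fs["scene"][170:230,335:385],4)
s=z(fs["side"][215:290,205:255],4)
p=np.zeros((600,800,3),np.uint8);p[:600,:600]=a;p[:240,600:]=b;p[300:600,600:]=s
cv2.imwrite("pics/c3.png",p)
E
```

```text
time: 7.03
eef_pos: [0.551, 0.2182, 0.1674]
eef_rot: [[0.065, 0.998, -0.0], [0.998, -0.065, -0.0], [-0.0, -0.0, -1.0]]
wrist_force: [-0.7, -0.5, -0.2]
grip_width: 0.0227
grip_force: 49.0
[0.55096767 0.21822152 0.16735251]
```

View pics/c3.png

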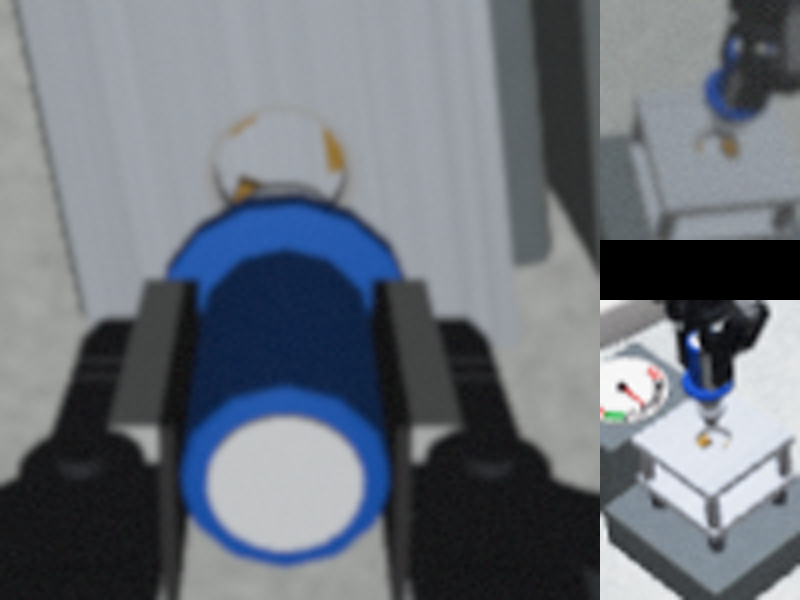

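```bash
python3 - <<'E'
from h import *
import pickle
W,o=pickle.load(open("wrist3.pkl","rb"));R=np.array(o["eef_rot"]);P=np.array(o["eef_pos"]);n=P[2]-.0467
def t(cam,px,z):
    c=pickle.load(open(cam+"3.pkl","rb"))[0];return (1000*R.T@(ray(cam,px,z,c)-P))[:2].round(2)
w=lambda X,Y:(X/4+209.6,Y/4+189.6)
print("w hole L,R,top",t("wrist",w(210,165),.108),t("wrist",w(350,165),.108),t("wrist",w(280,105),.108))
print("w flange L,R, far",t("wrist",w(168,275),n+.041),t("wrist",w(402,275),n+.041),t("wrist",w(285,198),n+.041))
print("w knob L,R,far,near",t("wrist",w(181,480),n+.077),t("wrist",w(389,480),n+.077),t("wrist",w(285,386),n+.077),t("wrist",w(285,565),n+.077))
s=lambda X,Y:((X-600)/4+204.6,(Y-300)/4+214.6)
print("side nose,hole",t("side",s(711,425),n),t("side",s(716,437),.108), "plate corners", [t("side",s(*q),.108) for q in((608,437),(714,497),(792,437))])
q=lambda X,Y:((X-600)/4+334.6,Y/4+169.6)
print("scene hole, flange",t("scene",q(715,143),.108),t("scene",q(737,93),n+.038))
E
```

```text
w hole L,R,top [  2.82 -14.23] [ 2.81 10.93] [14.16 -1.63]
w flange L,R, far [  7.27 -16.67] [ 7.25 15.16] [18.55 -0.75]
w knob L,R,far,near [  0.19 -12.12] [ 0.18 10.6 ] [11.86 -0.75] [-10.95  -0.77]
side nose,hole [ 2.01 -1.8 ] [-0.55 -2.67] plate corners [array([58.06, 44.22]), array([ 32.83, -48.53]), array([-41.64, -35.61])]
scene hole, flange [-3.35  0.74] [-1.07  2.24]
```

```bash
python3 -m jog '[[[0,-1,2],0],[[0,-1,4],0],[[0,-1,7],0],[[0,-1,10],0],[[0,-1,13],0],[[0,-1,16],0],[[0,-1,18],0],[[0,-1,20],0],[[0,-1,21],0],[[0,-1,21],0],[[0,-1,21],0]]'
python3 -m jog '[[[0.5,0,0],0],[[1,0,0],0],[[1.5,0,0],0],[[2,0,0],0],[[2.5,0,0],0],[[3,0,0],0],[[3,0,0],0]]'
```

```text
time: 8.1
eef_pos: [0.5499, 0.2187, 0.1463]
eef_rot: [[0.065, 0.998, 0.0], [0.998, -0.065, 0.0], [0.0, 0.0, -1.0]]
wrist_force: [-0.0, 0.2, -0.7]
grip_width: 0.0227
grip_force: 49.0
time: 8.68
eef_pos: [0.55, 0.2218, 0.1463]
eef_rot: [[0.065, 0.998, 0.0], [0.998, -0.065, 0.0], [0.0, 0.0, -1.0]]
wrist_force: [0.1, 0.2, -1.6]
grip_width: 0.0226
grip_force: 49.0
```

```bash
for i in 1 2 3; do python3 -m jog '[[[0.5,0,0],0],[[1,0,0],0],[[1,0,0],0],[[1,0,0],0]]' | grep -E 'pos|force'; done
```

```text
eef_pos: [0.5501, 0.2228, 0.1463]
wrist_force: [0.3, 0.6, -1.2]
grip_force: 49.0
eef_pos: [0.5501, 0.2236, 0.1463]
wrist_force: [0.3, -2.4, -0.3]
grip_force: 49.0
eef_pos: [0.5501, 0.2244, 0.1462]
wrist_force: [1.2, -4.4, -0.4]
grip_force: 48.9
```

```bash
python3 -m jog '[[[-2,0,0],0],[[-4,0,0],0],[[-6,0,0],0],[[-8,0,0],0],[[-8,0,0],0],[[-8,0,0],0]]' | grep -E 'pos|force';for i in 1 2 3; do python3 -m jog '[[[-0.5,0,0],0],[[-1,0,0],0],[[-1,0,0],0],[[-1,0,0],0]]' | grep -E 'pos|force'; done
```

```text
eef_pos: [0.5497, 0.2167, 0.1464]
wrist_force: [0.1, 0.4, -1.2]
grip_force: 48.9
eef_pos: [0.5497, 0.2158, 0.1463]
wrist_force: [-0.6, -0.2, -0.4]
grip_force: 48.9
eef_pos: [0.5496, 0.2147, 0.1463]
wrist_force: [-0.1, -0.6, -1.5]
grip_force: 48.9
eef_pos: [0.5495, 0.2139, 0.1463]
wrist_force: [-0.2, 1.8, -1.8]
grip_force: 48.9
```

```bash
python3 -m jog '[[[2,1,0],0],[[4,2,0],0],[[5,3,0],0],[[5,3,0],0],[[5,3,0],0]]' | grep -E 'pos|force';for i in 1 2 3; do python3 -m jog '[[[0,0.5,0],0],[[0,1,0],0],[[0,1,0],0],[[0,1,0],0]]' | grep -E 'pos|t_force'; done; echo; python3 -m jog '[[[0,-2,0],0],[[0,-4,0],0],[[0,-6,0],0],[[0,-8,0],0],[[0,-8,0],0]]' | grep -E 'pos|force';for i in 1 2 3; do python3 -m jog '[[[0,-0.5,0],0],[[0,-1,0],0],[[0,-1,0],0],[[0,-1,0],0]]' | grep -E 'pos|t_force'; done
```

```text
eef_pos: [0.5529, 0.2186, 0.1463]
wrist_force: [0.3, 0.3, -1.1]
grip_force: 49.0
eef_pos: [0.5538, 0.2184, 0.1463]
wrist_force: [0.3, -0.4, -1.1]
eef_pos: [0.5547, 0.2184, 0.1463]
wrist_force: [-0.5, -0.0, -0.6]
eef_pos: [0.5553, 0.2183, 0.1461]
wrist_force: [-4.2, 0.8, -0.6]

eef_pos: [0.5476, 0.2189, 0.1464]
wrist_force: [-0.4, -0.2, -0.9]
grip_force: 49.1
eef_pos: [0.5469, 0.219, 0.1463]
wrist_force: [-0.4, -0.3, -1.4]
eef_pos: [0.5459, 0.219, 0.1463]
wrist_force: [0.2, -0.5, -0.8]
eef_pos: [0.5452, 0.2191, 0.1464]
wrist_force: [3.5, -0.8, -2.0]
```

```bash
python3 -m jog '[[[0,2,0],0],[[0,4,0],0],[[0,5,0],0],[[0,5,1],0],[[0,5,2],0],[[0,5,3],0],[[0,5,4],0],[[0,5,5],0],[[0,5,5],0]]' | grep -E 'pos|force'; for i in 1 2 3; do python3 -m jog '[[[0,0,0.5],0],[[0,0,1],0],[[0,0,1.5],0],[[0,0,2],0],[[0,0,2],0]]' | grep -E 'pos|t_force'; done
```

```text
eef_pos: [0.5497, 0.2187, 0.141]
wrist_force: [0.0, 0.8, -2.2]
grip_force: 49.2
eef_pos: [0.5498, 0.2187, 0.1392]
wrist_force: [0.3, -0.1, -1.4]
eef_pos: [0.5498, 0.2187, 0.1372]
wrist_force: [1.1, -0.4, -1.2]
eef_pos: [0.5498, 0.2188, 0.1352]
wrist_force: [0.5, 0.4, -0.0]
```

```bash
for i in 1 2 3 4 5 6; do python3 -m jog '[[[0,0,0.5],0],[[0,0,1],0],[[0,0,1],0],[[0,0,1],0]]' | grep -E 'time|pos|t_force'|paste -s; done
```

```text
time: 16.35	eef_pos: [0.55, 0.2188, 0.1344]	wrist_force: [0.7, -0.2, 0.3]
time: 16.68	eef_pos: [0.55, 0.2188, 0.1334]	wrist_force: [0.4, 0.9, 2.7]
time: 17.02	eef_pos: [0.5501, 0.2188, 0.1325]	wrist_force: [1.4, 0.2, 5.7]
time: 17.35	eef_pos: [0.5501, 0.2188, 0.1317]	wrist_force: [-0.4, 0.8, 8.1]
time: 17.68	eef_pos: [0.5501, 0.2188, 0.1308]	wrist_force: [-0.8, 0.2, 9.7]
time: 18.02	eef_pos: [0.5502, 0.2188, 0.1299]	wrist_force: [-0.5, -0.5, 11.0]
```

```bash
for i in 1 2 3 4; do python3 -m jog '[[[0,0,0.5],0],[[0,0,1],0],[[0,0,1],0],[[0,0,1],0]]' | grep -E 'time|pos|t_force'|paste -s; done
```

```text
time: 18.35	eef_pos: [0.5502, 0.2188, 0.1289]	wrist_force: [-0.4, -1.2, 11.3]
time: 18.68	eef_pos: [0.5502, 0.2188, 0.1279]	wrist_force: [-0.7, 0.1, 11.5]
time: 19.02	eef_pos: [0.5495, 0.2186, 0.1261]	wrist_force: [1.5, -1.5, -2.7]
time: 19.35	eef_pos: [0.5493, 0.2185, 0.1247]	wrist_force: [1.3, -1.6, -9.3]
```

```bash
for i in 1 2 3 4 5 6; do python3 -m jog '[[[0,0,0.5],0],[[0,0,1],0],[[0,0,1],0],[[0,0,1],0]]' | grep -E 'time|pos|t_force'|paste -s; done
```

```text
time: 19.68	eef_pos: [0.5496, 0.2187, 0.1241]	wrist_force: [-0.1, -1.1, -8.1]
time: 20.02	eef_pos: [0.5499, 0.2189, 0.1234]	wrist_force: [-1.1, 0.1, -4.6]
time: 20.35	eef_pos: [0.5502, 0.2189, 0.1225]	wrist_force: [-0.4, 0.2, -0.6]
time: 20.68	eef_pos: [0.5498, 0.2187, 0.1212]	wrist_force: [1.0, 0.6, -1.5]
time: 21.02	eef_pos: [0.5498, 0.2188, 0.1203]	wrist_force: [0.2, -0.1, -1.0]
time: 21.35	eef_pos: [0.5498, 0.2187, 0.1193]	wrist_force: [0.8, 0.2, -1.0]
```

```bash
for i in 1 2 3; do python3 -m jog '[[[0,0,0.5],0],[[0,0,0.8],0],[[0,0,0.8],0],[[0,0,0.8],0]]' | grep -E 'time|pos|t_force'|paste -s; done
```

```text
time: 21.68	eef_pos: [0.5499, 0.2188, 0.1186]	wrist_force: [-0.8, -0.3, 1.5]
time: 22.02	eef_pos: [0.5499, 0.2188, 0.1179]	wrist_force: [-1.9, -1.6, 6.0]
time: 22.35	eef_pos: [0.5499, 0.2188, 0.1174]	wrist_force: [-3.5, -0.9, 10.5]
```

```bash
python3 -m jog '[[[0,0,-0.5],0],[[0,0,-1],0],[[0,0,-1.5],0],[[0,0,-1.5],0],[[0,0,-1.5],0]]' | grep -E 'time|pos|t_force'|paste -s; for i in 1 2 3; do python3 -m jog '[[[0,0,-0.2],0],[[0,0,-0.4],0],[[0,0,-0.5],0],[[0,0,-0.5],0]]' | grep -E 'time|pos|t_force'|paste -s; done
```

```text
time: 22.77	eef_pos: [0.5499, 0.2188, 0.1184]	wrist_force: [-0.5, 0.2, 2.9]
time: 23.1	eef_pos: [0.5498, 0.2187, 0.1188]	wrist_force: [0.2, 0.3, 0.7]
time: 23.43	eef_pos: [0.5498, 0.2187, 0.1194]	wrist_force: [0.2, -0.4, -0.7]
time: 23.77	eef_pos: [0.5498, 0.2187, 0.1199]	wrist_force: [0.4, 0.1, -0.6]
```

```bash
for i in 1 2 3 4 5 6; do python3 -m jog '[[[0,0,-0.2],0],[[0,0,-0.4],0],[[0,0,-0.5],0],[[0,0,-0.5],0]]' | grep -E 'time|pos|t_force'|paste -s; done
```

```text
time: 24.1	eef_pos: [0.5498, 0.2187, 0.1204]	wrist_force: [0.3, -0.8, -0.8]
time: 24.43	eef_pos: [0.5498, 0.2187, 0.1209]	wrist_force: [0.3, -0.1, -0.7]
time: 24.77	eef_pos: [0.5499, 0.2187, 0.1214]	wrist_force: [-0.6, 0.1, -0.4]
time: 25.1	eef_pos: [0.5498, 0.2188, 0.1219]	wrist_force: [0.0, 0.0, -0.3]
time: 25.43	eef_pos: [0.5498, 0.2187, 0.1224]	wrist_force: [-0.7, -1.2, -1.1]
time: 25.77	eef_pos: [0.5498, 0.2187, 0.1229]	wrist_force: [-0.1, 0.3, -2.3]
```

```bash
for i in 1 2 3; do python3 -m jog '[[[0,0,-0.2],0],[[0,0,-0.4],0],[[0,0,-0.5],0],[[0,0,-0.5],0]]' | grep -E 'time|pos|t_force'|paste -s; done
```

```text
time: 26.1	eef_pos: [0.5498, 0.2187, 0.1233]	wrist_force: [1.3, 0.4, -4.5]
time: 26.43	eef_pos: [0.5498, 0.2187, 0.1238]	wrist_force: [0.5, 0.1, -5.9]
time: 26.77	eef_pos: [0.5498, 0.2187, 0.1243]	wrist_force: [1.6, 0.0, -8.9]
```

```bash
python3 -m jog '[[[0,0,-0.2],0],[[0,0,-0.4],0],[[0,0,-0.6],0],[[0,0,-0.6],0]]' | grep -E 'time|pos|t_force'|paste -s; python3 - <<'E'
from h import *
a=grab_frame("wrist")[:,:,::-1];cv2.imwrite("pics/w4.png",a);b=grab_frame("side")[:,:,::-1];cv2.imwrite("pics/s4.png",b)
s=cv2.imread("pics/w2.png")
z=lambda a,k:cv2.resize(a,None,fx=k,fy=k,interpolation=cv2.INTER_CUBIC)
p=np.zeros((600,800,3),np.uint8);p[:420,:560]=a;p[420:,:320]=z(b[222:252,195:245],6)[:180,:300][:180].copy() if 0 else cv2.resize(b[222:252,190:243],(320,180),interpolation=cv2.INTER_CUBIC)
cv2.imwrite("pics/c4.png",p);print(sensors.get_obs()["wrist_force"])
E
```

```text
time: 27.1	eef_pos: [0.5498, 0.2187, 0.1249]	wrist_force: [2.5, 0.3, -11.9]
[  3.21118599   0.34064293 -12.58971512]
```

View pics/c4.png

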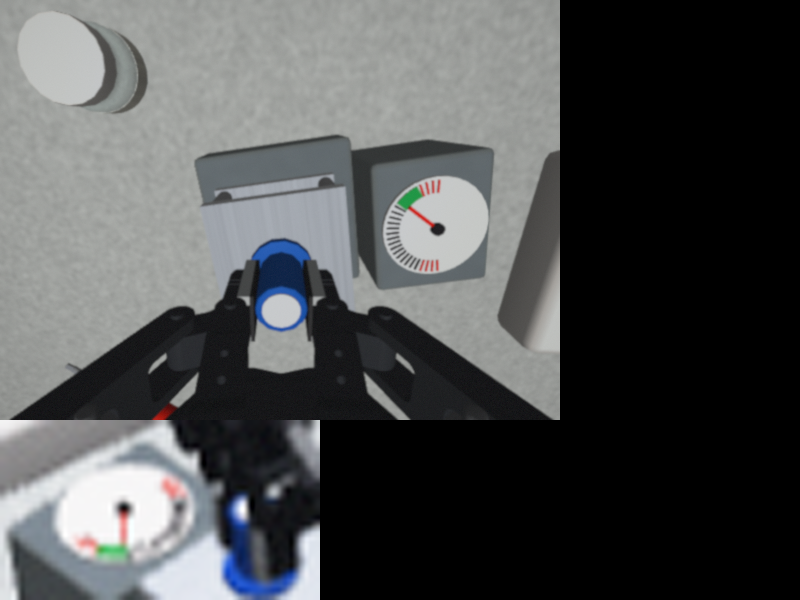

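The wrist view shows the needle tip at (409,206), on the lower edge of the green (about 12 N), which agrees with the wrist force. I need about 2.5 N more.

```bash
python3 -m jog '[[[0,0,-0.15],0],[[0,0,-0.3],0],[[0,0,-0.45],0],[[0,0,-0.5],0],[[0,0,-0.5],0]]' | grep -E 'time|pos|t_force'|paste -s
```

```text
time: 27.62	eef_pos: [0.5498, 0.2187, 0.1254]	wrist_force: [2.9, -0.1, -15.2]
```

```bash
python3 -m jog '[[[0,0,0],0],[[0,0,0],0],[[0,0,0],0],[[0,0,0],0],[[0,0,0],0],[[0,0,0],0]]' | grep -E 'time|pos|t_force'|paste -s
python3 - <<'E'
from h import *
cv2.imwrite("pics/w5.png",cv2.resize(grab_frame("wrist")[160:290,360:500,::-1],None,fx=4,fy=4,interpolation=cv2.INTER_CUBIC))
E
python3 -m jog '[[[0,0,0],0],[[0,0,0],0],[[0,0,0],0],[[0,0,0],0],[[0,0,0],0]]' | grep -E 'time|pos|t_force'|paste -s
```

```text
time: 28.12	eef_pos: [0.5498, 0.2187, 0.1255]	wrist_force: [1.0, 0.0, -15.3]
time: 28.58	eef_pos: [0.5498, 0.2187, 0.1255]	wrist_force: [1.3, 0.6, -17.5]
```

View pics/w5.png

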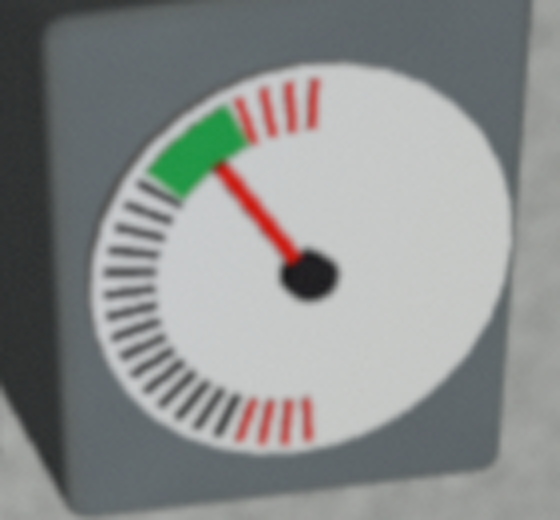

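The needle is mid-green, with its tip at (218,165) in the crop, so about 15 N. It has been held for about 1 s, so I'll ease off to the seat.

```bash
python3 -m jog '[[[0,0,0.2],0],[[0,0,0.4],0],[[0,0,0.7],0],[[0,0,1],0],[[0,0,1.3],0],[[0,0,1.6],0],[[0,0,1.9],0],[[0,0,2.2],0],[[0,0,2.5],0],[[0,0,2.8],0],[[0,0,3.2],0],[[0,0,3.6],0]]' | grep -E 'time|pos|t_force'|paste -s
python3 -m jog '[[[0,0,0.5],0],[[0,0,1],0],[[0,0,1.5],0],[[0,0,2],0],[[0,0,2.5],0],[[0,0,3],0],[[0,0,3.4],0],[[0,0,3.6],0],[[0,0,3.7],0],[[0,0,3.7],0],[[0,0,3.7],0]]' | grep -E 'time|pos|t_force'|paste -s
```

```text
time: 29.58	eef_pos: [0.5503, 0.2189, 0.1222]	wrist_force: [-0.6, -0.3, -0.8]
time: 30.5	eef_pos: [0.5499, 0.2188, 0.1183]	wrist_force: [-1.5, -0.5, 3.1]
```

```bash
python3 -m jog '[[[0,0,-0.3],0],[[0,0,-0.3],0],[[0,0,-0.3],0],[[0,0,-0.3],0],[[0,0,-0.3],0],[[0,0,-0.3],0],[[0,0,-0.3],0],[[0,0,-0.3],0],[[0,0,-0.3],0],[[0,0,-0.3],0]]' -1
python3 -m jog '[[[0,0,-5],0],[[0,0,-12],0],[[0,0,-22],0],[[0,0,-36],0],[[0,0,-52],0],[[-10,0,-70],0],[[-25,0,-85],0],[[-40,0,-100],0],[[-52,0,-110],0],[[-60,0,-115],0],[[-60,0,-115],0],[[-60,0,-115],0]]'
python3 - <<'E'
from h import *
cv2.imwrite("pics/w6.png",grab_frame("wrist")[:,:,::-1])
E
```

```text
time: 31.33
eef_pos: [0.5498, 0.2187, 0.1185]
eef_rot: [[0.065, 0.998, 0.0], [0.998, -0.065, 0.0], [0.0, 0.0, -1.0]]
wrist_force: [-0.4, -0.4, -0.1]
grip_width: 0.0855
grip_force: 0.0
time: 32.33
eef_pos: [0.546, 0.1587, 0.2335]
eef_rot: [[0.066, 0.998, 0.0], [0.998, -0.066, 0.0], [0.0, 0.0, -1.0]]
wrist_force: [0.2, 0.6, 0.1]
grip_width: 0.0856
grip_force: 0.0
```

View pics/w6.png

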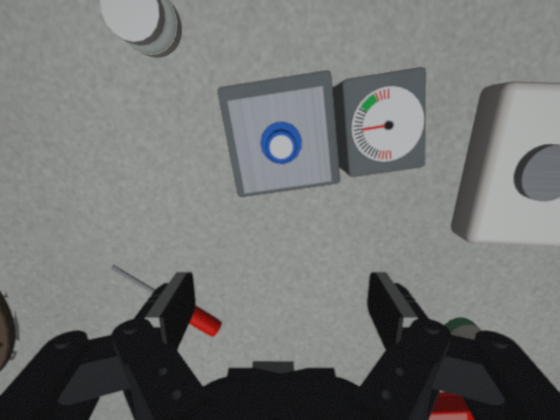

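The adaptor sits upright in the chuck at (281,143) with its flange flat. The needle is at zero and the gripper is clear.

```bash
python3 -c "
from rig import arm;print(arm.sign_off())"
```

```text
the job is handed in; nothing more can be done
None
```

The blue adaptor is snapped fully home in the chuck (highest push reading 11.5 N), was pulled to about 15 N with the needle mid-green for about 1 s (one noisy wrist reading of 17.5 N) and released still seated, and the job was handed in at about 32 s.

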